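Open the striking die and take out the medal

ROBOT

A 7-joint arm with a two-finger parallel gripper is mounted at the origin on the work surface. World frame = base frame: x ahead of the robot, y to its left, z up, the work surface at z = 0. Lengths are in m, angles in rad, forces in N, time in s.
With the tool pointing down it reaches from about 0.425 to 0.925 m from the base axis. Payload 6.8 kg.
Tool frame: the origin (TCP) lies on the front face of the gripper's body, between the roots of the fingers; the fingertips stand 73 mm ahead of it and the grasp point (between the pads) lies 54 mm ahead of it (env.nose_length is the distance from the TCP to the fingertips, in m); z points along the fingers, y is the line along which they close (so a half turn about z gives the same grasp; the last joint's range is limited). The gripper opens to 85 mm and grips with 20 to 120 N. Pads are 22 mm wide; open, the fingers measure 114 mm over their backs; the gripper's body (76 mm by 85 mm) begins 54 mm behind the grasp point. The pads swing forward as they close: fully open they stand 13 mm farther back than shut.
Start: joints at [-1.233, 0.477, 0.022, 1.555, -0.011, 1.109, -0.083], TCP at [0.291, 0.609, 0.304] pointing down, gripper open.
Joint ranges: [-2.96, 2.96], [-0.34, 2.1], [-1.41, 1.46], [0.24, 2.44], [-1.37, 4.51], [0.17, 1.92], [-2.96, 2.96]. Speed limits (rad/s): [2.39, 2.39, 3.14, 3.14, 3.14, 3.14, 3.14].

INTERFACE

Orientations are given as a unit quaternion [w, x, y, z].
In Python, from cell import env, kin, camera, calibration, job gives the robot as it stands. The module is installed in compiled form; this text tells all that it offers. Calls block until the motion is done:
- env.reach(position, orientation): joint-space move of the TCP to a pose.
- env.movel(position, velocity=0.15, rot=None, stop_force=None): straight line of the TCP; rot=None keeps the orientation; velocity is the mean speed in m/s. With stop_force (N) it stops when the force on the tool has changed by that much, and returns True; else False.
- env.goto_joints(angles): joint-space move.
- env.grip(opening, f_grip=None): finger opening in m; f_grip is the grip in N (None keeps the last); returns when the fingers have stopped.
- env.dwell(seconds).
- kin.inverse_kinematics(position, orientation): joint angles nearest the present ones, or None.
- env.get_state(): the state.
- camera(name): name is "scene" or "side" or "wrist"; returns (picture, depth): 384x512x3 uint8, blue, green, red; 384x512 float32, m along the optical axis (not along the pixel's ray), 0 where there is no reading.
- calibration(name): a dict with "fx", "fy", "cx", "cy" (pixels), "rvec" (rotation vector, rad) and "tvec" (3), from world to camera coordinates, as OpenCV has them. Camera axes: x right, y down, z forward; pixel columns grow to the right and rows downward; lengths in m; the calibration is good to about 2 mm. The wrist camera is an equidistant fisheye: a pixel r from the principal point sees the ray r / f radians off the axis. A picture is of the moment at which its call begins: read the wrist's pose just before it. calibration takes no time and is no camera call; for the wrist camera it gives the pose at the moment of the call.
A pose or a line that the arm cannot do raises env.PlanningError and nothing moves.
- job.job_done(): hands the job in; it is judged then, once.
The state is a dict: "time": time; "qpos": joint angles; "joint_velocities": joint speeds; "joint_torque": joint torques, N m; "tcp_pos": TCP position; "orientation": TCP orientation; "force": force on the tool from outside, world axes, zero at the start; "torque": the same for the moment, N m; "opening": finger opening in m; "gripper_force": force on a finger pad.
Only numpy, scipy, OpenCV 4.12 (cv2) and the standard library are available. Lean on these libraries where they do the work, as an engineer would, in place of code of your own. Each camera call takes 0.05 s, during which the arm holds its last target. There are 200 camera calls.

TASK

A medal has just been struck and the die set must be opened: draw the punch straight up out of its guide block, tilt it to the slope of the wooden punch rack and lay it in the free middle groove with its foot on the ledge, keeping hold of it until it lies there. Then lift the guide plate off its two pins straight up and level, so that it does not cock and bind, and set it down flat, guide block upwards, in the middle of the dark rubber mat. Last, lift the medal out of the die and lay it in the white dish; let nothing drop and leave everything else where it is.

Things in the scene. Friction and masses are not known exactly. Their poses are not given: they have to be found in the camera images.
- die: Steel die bed, fixed: block 90 (x) by 150 (y) by 30 mm high; origin at the centre of its underside, on the bench, z up. Two upright guide pins 10 mm thick stand on it at x = 0, y = -42 and +42 mm, with 18 mm wide shoulder collars from z = 30 to 46 mm, on which the guide plate sits; the pins end at z = 74 mm.
- nest (a point): Centre of the top of the round pad (28 mm wide, top 34 mm above the bench, 4 mm above the bed) in the middle of the die bed, on which the medal lies. Around it four stop pins, 4 mm thick, reach 4.5 mm above the pad at x = +-10, y = +-17 mm of the bed, so the medal's edge is free for the fingers towards the bed's +x and -x.
- guide: Guide plate, loose, aluminium, 0.35 to 0.65 kg: plate 64 (x) by 114 (y) by 14 mm with a guide block on its middle. Origin: centre of the plate's underside, z up. Holes at y = -42 and +42 mm fit the guide pins with 1.2 mm play. It starts seated, origin 46 mm above the bench, axes as the die bed's. The pins stick 14 mm out of it; raised more than 28 mm it is clear of them.
- block_top (a point): Middle of the top of the guide block, 44 mm above the guide plate's origin. The block is 40 mm (x) by 46 mm (y) and 30 mm high above the plate; its flat x faces, 40 mm apart, are the grip, above the centre of mass. The punch's bore, 21 mm wide, runs down through block and plate.
- punch: Punch, loose round steel bar, 20 mm across, 100 mm long, about 0.25 kg. Origin: centre of its foot; z along it to the struck end. It starts upright in the bore of the guide block, foot on the medal, 40 mm above the bench; its upper 50 mm stick out of the block. Raised 50 mm, its foot is clear of the block.
- medal: Medal, loose brass disc 34 mm across, 6 mm thick, 45 g. Origin: centre of its underside; z is its axis. It starts in the nest of the die bed, its underside 34 mm above the bench, under the punch and the guide plate.
- rack: Wooden punch rack, fixed; base 110 (x) by 170 mm (y), about 76 mm high. Origin on the bench, z up, x level (roughly across the bench), pointing from the struck ends of the laid punches to their feet. Three V grooves side by side along y, 50 mm apart; the outer two hold shorter, thinner punches, 62 and 66 mm long.
- groove: Free middle V groove of the rack, 90 degrees, 46 mm long. Origin: where the foot centre of the laid 20 mm punch rests on the ledge, 36 mm above the bench. z: up the groove, leaning 35 degrees from vertical towards the rack's -x; x: square out of the groove, forwards and up; y: across, level. The upper 54 mm of the laid punch stick out past the rack. The ledge reaches to x = 14 mm.
- mat: Dark rubber mat 150 x 170 mm (x by y), 5 mm thick, fixed on the bench. Origin: centre of its underside.
- dish: White porcelain dish, loose, 108 mm wide at its 17 mm high rim; its flat floor is about 64 mm wide and 4 mm above the bench. Origin: centre of its underside.
- punch_b: Shorter, thinner steel punch lying in one outer groove of the rack (15 mm across, 62 mm long).
- punch_c: Shorter, thinner steel punch lying in the other outer groove of the rack (12 mm across, 66 mm long).
- glass: Bystander: drinking glass 72 mm wide at the rim, 85 mm tall.
- file: Bystander: file with wooden handle lying on the bench, about 245 mm long, 22 mm high, along its own x.
- brush: Bystander: bench brush lying on the bench, along its own x.
- calliper: Bystander: flat steel calliper, 150 mm long along its own x, 6 mm thick, lying on the bench.
- ring_clamp: Bystander: wooden ring clamp, a 26 mm thick, 115 mm long round stick lying on the bench.

How it is judged:
On the way, in this order (a step that is already met when the one before it is completed fails the run):
1. the punch is drawn up clear of the guide block, the guide plate still seated (z of punch in the frame of guide above 0.045 m and horizontal distance between punch and guide below 0.15 m and z of guide in the frame of die below 0.05 m), for 0.05 s.
2. the punch is laid along the middle groove while still held (x of punch in the frame of groove between -0.012 and 0.012 m and y of punch in the frame of groove between -0.012 and 0.012 m and z of punch in the frame of groove between -0.006 and 0.012 m and angle between the z axis of punch and the z axis of groove, either way round below 0.17 rad and angle between punch's own z axis and vertical below 1.2 rad and contact force between the fingers and punch above 0.5 N), for 0.05 s.
3. the punch lies in the groove and is let go (x of punch in the frame of groove between -0.007 and 0.007 m and y of punch in the frame of groove between -0.007 and 0.007 m and z of punch in the frame of groove between -0.006 and 0.007 m and angle between the z axis of punch and the z axis of groove, either way round below 0.1 rad and angle between punch's own z axis and vertical below 1.2 rad and contact force between the fingers and punch below 0.05 N), for 0.2 s.
4. the guide plate is lifted level, straight up, off the tips of its pins (z of guide in the frame of die above 0.074 m and angle between guide's own z axis and vertical below 0.1 rad and horizontal distance between guide and die below 0.04 m), for 0.05 s.
5. the guide plate lies flat in the middle of the mat (horizontal distance between guide and mat below 0.035 m and angle between guide's own z axis and vertical below 0.05 rad and z of guide in the frame of mat between 0.002 and 0.008 m), for 0.2 s.
At the end, for the whole second after the job is handed in: Punch in the middle groove: foot within 7 mm of its place, axis within 0.10 rad of the groove; guide plate flat (0.05 rad), block up, centred on the mat within 35 mm; medal resting in the dish within 35 mm of its centre; all at rest, let go (all of step 5 and x of punch in the frame of groove between -0.007 and 0.007 m and y of punch in the frame of groove between -0.007 and 0.007 m and z of punch in the frame of groove between -0.006 and 0.007 m and angle between the z axis of punch and the z axis of groove, either way round below 0.1 rad and angle between punch's own z axis and vertical below 1.2 rad and horizontal distance between medal and dish below 0.035 m and z of medal in the frame of dish between 0 and 0.012 m and linear speed of each of punch, guide, medal below 0.02 m/s); the robot touches nothing.
It fails at once if the guide plate is cocked by more than 0.10 rad (6 degrees) while on its pins (z of guide in the frame of die below 0.074 m and horizontal distance between guide and die below 0.03 m and angle between guide's own z axis and vertical above 0.1 rad).
It fails at once if the guide plate is forced on its pins (over 90 N) (contact force between guide and die above 90 N).
It fails at once if the punch, guide plate or medal is dropped ((contact force between the fingers and punch below 0.05 N and linear speed of punch above 0.5 m/s) or (contact force between the fingers and guide below 0.05 N and linear speed of guide above 0.5 m/s) or (contact force between the fingers and medal below 0.05 N and linear speed of medal above 0.5 m/s)).
It fails at once if another thing is shoved from its place (over 25 mm) (distance of any of dish, punch_b, punch_c, glass, file, brush, calliper, ring_clamp from where it was at the start of the episode above 0.025 m).
It also fails if it takes over 72 s, if anything falls off the work surface, if the arm or the gripper's body presses on something with over 40 N, if the wrist force passes 120 N, or if a joint passes its speed limit or range.

## Working session

There is one attempt and no reset: what is moved stays moved. The work goes in short steps, each a Python script; the robot and the scene stay as the last script left them, time stands still between calls to the robot, and variables do not carry over. Pictures are saved under pics/ and viewed, at most 10 in all, crops included, and the job is handed in when it is done.

```bash
mkdir -p pics; ls; cat > h.py <<'E'
import numpy as np, cv2
from cell import env, kin, camera, calibration, job
from scipy.spatial.transform import Rotation as R
def cam(name):
    c=calibration(name); p,d=camera(name); return c,p,d
def points(c,d):
    # world xyz per pixel from depth (pinhole)
    v,u=np.mgrid[:d.shape[0],:d.shape[1]]
    P=np.stack([(u-c['cx'])/c['fx']*d,(v-c['cy'])/c['fy']*d,d],-1)
    Rm=cv2.Rodrigues(np.array(c['rvec'],float))[0]
    W=(P-np.array(c['tvec']).ravel())@Rm
    W[d==0]=np.nan
    return W
def quat(M): 
    q=R.from_matrix(M).as_quat(); return [q[3],q[0],q[1],q[2]]
E
python3 - <<'E'
from h import *
for n in ("scene","side","wrist"):
    c,p,d=cam(n); cv2.imwrite(f"pics/{n}0.png",p); np.savez(f"{n}0.npz",p=p,d=d,**{k:np.array(v) for k,v in c.items()}); 
    print(n,{k:np.round(v,3).ravel().tolist() for k,v in c.items()}, (d>0).mean())
print(env.get_state()['time'])
a=cv2.imread("pics/scene0.png");b=cv2.imread("pics/side0.png")
cv2.imwrite("pics/both.png",np.vstack([cv2.resize(a,(400,300)),cv2.resize(b,(400,300))]))
E
```

```text
pics
scene {'fx': [420.041], 'fy': [420.041], 'cx': [253.444], 'cy': [188.706], 'rvec': [0.728, 2.531, -1.222], 'tvec': [0.514, -0.121, 1.478]} 0.9958546956380209
side {'fx': [393.098], 'fy': [393.098], 'cx': [248.997], 'cy': [193.549], 'rvec': [2.045, -0.649, 0.33], 'tvec': [-0.484, 0.242, 0.686]} 0.9959360758463541
wrist {'fx': [297.319], 'fy': [297.319], 'cx': [257.285], 'cy': [194.835], 'rvec': [-2.439, -1.539, -0.224], 'tvec': [-0.673, -0.04, 0.38]} 0.9942830403645834
0.15
```

View pics/scene0.png

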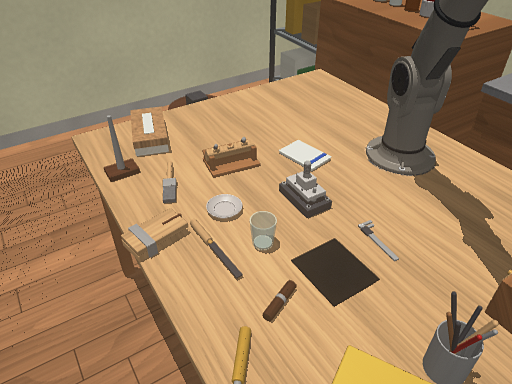

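View pics/side0.png

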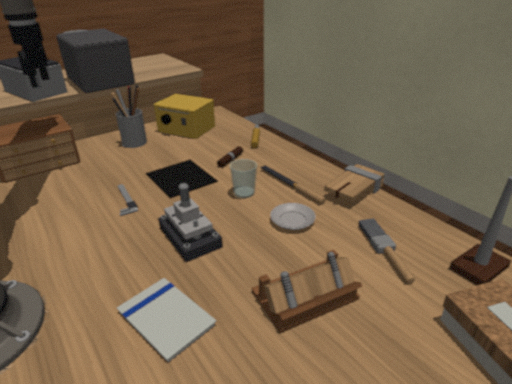

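The scene view shows the die set at about (305,190), mat at (335,270), dish at (225,207), rack at (230,155) and glass at (263,230). The side view shows the same things from the other side, with the rack's ledge towards that camera, at about (320,305). Next I measure with the depth images.

```bash
python3 - <<'E'
from h import *
C=[];Z=[]
for n in ("scene","side"):
    f=np.load(n+"0.npz"); W=points(f,f['d']); 
    def at(u,v): return np.round(W[v,u],3).tolist()
    pts={'scene':dict(die=(305,190),punch=(307,164),mat=(335,270),dish=(225,207),rack=(230,155),glass=(263,230),table=(280,270)),
    'side':dict(die=(190,235),punch=(184,188),mat=(182,178),dish=(293,217),rack=(310,290),glass=(243,180),table=(230,280))}[n]
    print(n,{k:at(*p) for k,p in pts.items()})
    C.append(W.reshape(-1,3));Z.append(f['p'].reshape(-1,3))
    # mat dark mask
    p=f['p'].astype(int); w=W
    m=(p.max(2)<45)&(w[...,2]<0.02)&(w[...,2]>-0.01)&(w[...,0]>.2)&(w[...,0]<1.2)
    nn,l,s,c=cv2.connectedComponentsWithStats(m.astype(np.uint8))
    i=1+s[1:,4].argmax(); q=w[l==i][:,:2].astype(np.float32)
    print('mat',s[i],cv2.minAreaRect(q))
    # die block: dark, top plane z 30
    m=(abs(w[...,2]-.030)<.006)
    X=w[...,:2]
# ortho picture 1 mm/px
W=np.vstack(C);P=np.vstack(Z)
np.savez('cloud.npz',W=W,P=P)
k=np.isfinite(W[:,0])&(W[:,2]<.2)&(W[:,2]>-.02); W=W[k];P=P[k]
o=W[:,2].argsort(); W=W[o];P=P[o]
x0,y0=.3,-.45
# image: columns = -y (left is +y), rows = -x
I=np.zeros((600,800,3),np.uint8)
r=((0.95-W[:,0])/.00125).astype(int); c=((.5-W[:,1])/.00125).astype(int)
ok=(r>=1)&(r<599)&(c>=1)&(c<799)
hue=np.clip(W[:,2]/.15*150,0,150)
for a,b,zc,pc in zip(r[ok],c[ok],hue[ok],P[ok]):
    I[a-1:a+2,c[0]*0+b-1:b+2]=pc
cv2.imwrite('pics/ortho.png',I)
E
```

```text
scene {'die': [0.453, 0.04, 0.059], 'punch': [0.441, 0.024, 0.137], 'mat': [0.544, 0.287, 0.007], 'dish': [0.658, -0.078, 0.001], 'rack': [0.52, -0.29, 0.018], 'glass': [0.66, 0.132, 0.08], 'table': [0.656, 0.207, -0.002]}
mat [313 284  13  13  13] ((0.6144767999649048, 0.3127635419368744), (0.0024419580586254597, 0.04374907165765762), 1.8812947273254395)
side {'die': [0.41, -0.041, 0.052], 'punch': [0.431, 0.007, 0.136], 'mat': [0.538, 0.268, 0.004], 'dish': [0.671, -0.066, 0.003], 'rack': [0.513, -0.299, 0.044], 'glass': [0.622, 0.076, 0.057], 'table': [0.435, -0.155, -0.001]}
mat [ 147  161   69   36 1258] ((0.5369067192077637, 0.2766684293746948), (0.14426736533641815, 0.1648283153772354), 0.5457218289375305)
```

View pics/ortho.png

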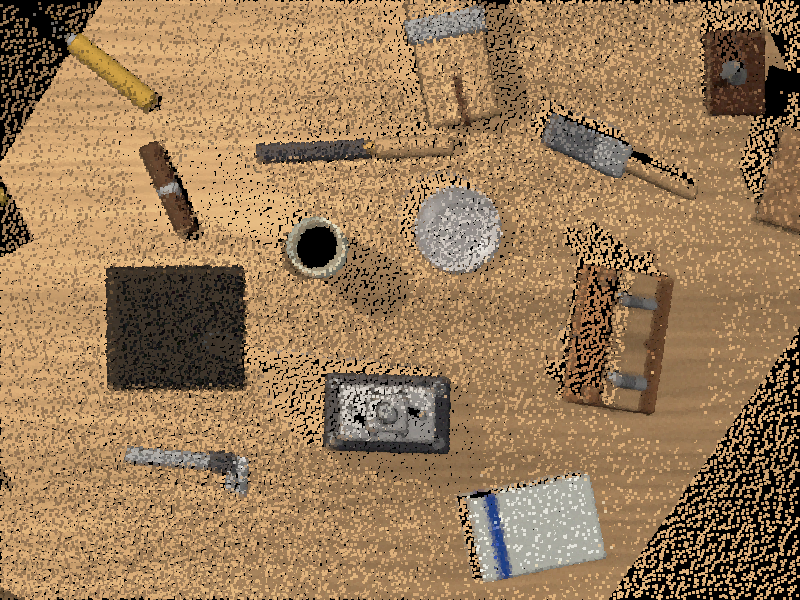

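The ortho map (1.25 mm per px, x = 0.95 − 0.00125·row, y = 0.5 − 0.00125·col) puts the die near (387,412), mat (176,327), dish (458,230), glass (316,247) and rack (618,340). The visible rack slope and ledge face right, towards −y. Next I take close wrist views over the die and the rack.

```bash
cat >> h.py <<'E'
def wpoints(c,d):
    v,u=np.mgrid[:d.shape[0],:d.shape[1]]
    a=(u-c['cx'])/c['fx'];b=(v-c['cy'])/c['fy'];t=np.hypot(a,b)
    k=np.where(t<1e-9,1,np.tan(np.minimum(t,1.45))/np.maximum(t,1e-9))
    P=np.stack([a*k*d,b*k*d,d],-1)
    Rm=cv2.Rodrigues(np.array(c['rvec'],float))[0]
    W=(P-np.array(c['tvec']).ravel())@Rm
    W[(d==0)|(t>1.1)]=np.nan
    return W
DOWN=np.array([[0,1,0],[1,0,0],[0,0,-1.]])   # tool y = world x, z down
E
python3 - <<'E'
from h import *
f=np.load("scene0.npz")
for M in (DOWN,DOWN@np.diag([-1,-1,1])):
    print(kin.inverse_kinematics([.435,.016,.33],quat(M)))
W=np.load('cloud.npz')['W']
def sel(x,y,z): return W[(W[:,0]>x[0])&(W[:,0]<x[1])&(W[:,1]>y[0])&(W[:,1]<y[1])&(W[:,2]>z[0])&(W[:,2]<z[1])]
p=sel((.36,.5),(-.06,.1),(.1,.15)); print('punch',len(p),p.mean(0),p.max(0))
d=sel((.36,.5),(-.08,.12),(.015,.2)); print('die',cv2.minAreaRect(d[:,:2].astype(np.float32)))
M=np.array(DOWN)
import sys
q0=env.get_state()
env.reach([.435,.016,.34],quat(min((DOWN,DOWN@np.diag([-1,-1,1])),key=lambda M:np.abs(np.array((lambda q:q if q is not None else [99]*7)(kin.inverse_kinematics([.435,.016,.34],quat(M))))-q0['qpos']).max())))
for n,pos in (("wd",None),("wr",[.525,-.27,.34])):
    if pos is not None: env.reach(pos,env.get_state()['orientation'])
    c,p,dd=cam("wrist"); np.savez(n+".npz",p=p,d=dd,**{k:np.array(v) for k,v in c.items()})
    cv2.imwrite(f"pics/{n}.png",p)
    s=env.get_state(); print(n,s['time'],np.round(s['qpos'],2),np.round(s['tcp_pos'],3),np.round(s['orientation'],3),s['opening'])
a=cv2.imread("pics/wd.png");b=cv2.imread("pics/wr.png")
cv2.imwrite("pics/w2.png",np.hstack([a[:,56:456],b[:,56:456]]))
E
```

```text
[-0.74298218  0.0243545   0.58380152  2.09491771 -0.01569176  1.02640752
 -0.15118988]
[ 0.91625495  0.19836879 -1.18968585  2.00939355  0.2104265   1.06705623
  2.77231184]
punch 269 [0.43218694 0.01377606 0.12327625] [0.44608104 0.02784722 0.14099887]
die ((0.4338175654411316, 0.015514664351940155), (0.15552355349063873, 0.09540573507547379), 88.45145416259766)
wd 2.3917 [-0.75  0.01  0.58  2.08 -0.01  1.05 -0.16] [0.435 0.017 0.34 ] [ 0.     0.706  0.708 -0.   ] 0.08508868332304417
wr 3.5917 [-0.3   0.41  0.9   1.77 -0.35  1.14  0.71] [ 0.526 -0.268  0.34 ] [-0.     0.706  0.709  0.   ] 0.08537584929595074
```

View pics/w2.png

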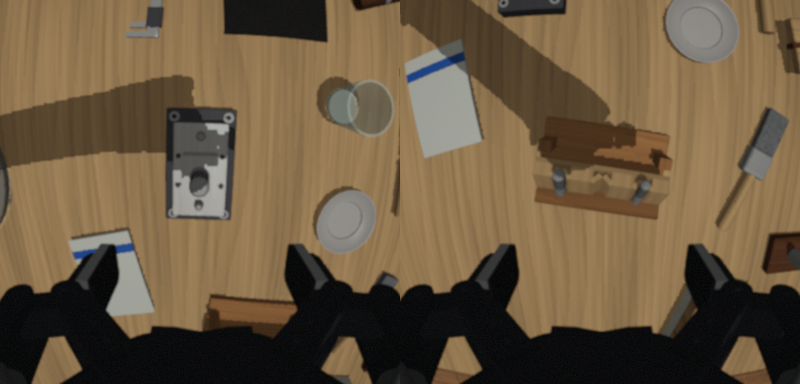

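The left half of the wrist picture shows the die set at (200,165), with the dish at (345,220) and glass at (358,108). The right half shows the rack at (600,170), with its ledge strip at (598,205), the free V groove at (600,180) and the two small punches at (560,183) and (640,188).

```bash
python3 - <<'E'
from h import *
def fit(P):
    c=P.mean(0);u,s,v=np.linalg.svd(P-c,full_matrices=False);n=v[2]*np.sign(v[2][2]);return c,n,np.abs((P-c)@n).mean()
def rect(P): return cv2.minAreaRect(P[:,:2].astype(np.float32))
F={n:np.load(n+'.npz') for n in('wd','wr','side0','scene0')}
Wd=wpoints(F['wd'],F['wd']['d']);Wr=wpoints(F['wr'],F['wr']['d'])
Ws=points(F['side0'],F['side0']['d']);Wc=points(F['scene0'],F['scene0']['d'])
def sel(W,x,y,z): return np.nonzero((W[...,0]>x[0])&(W[...,0]<x[1])&(W[...,1]>y[0])&(W[...,1]<y[1])&(W[...,2]>z[0])&(W[...,2]<z[1]))
bx=((.36,.51),(-.08,.12))
for nm,W in (('wd',Wd),('side',Ws),('scene',Wc)):
    t=W[sel(W,(.36,.5),(.14,.2),(-.02,.02))]; print(nm,'table z',np.median(t[:,2]),t[:,2].std())
    for lab,z in (('die',(.024,.037)),('plate',(.054,.067)),('block',(.082,.1)),('punch',(.105,.15)),('ptop',(.132,.15))):
        p=W[sel(W,*bx,z)]
        if len(p)>5: r=rect(p);print('  ',lab,len(p),np.round(p.mean(0),4),'rect',np.round(r[0],4),np.round(r[1],4),round(r[2],1))
for nm,W in (('wr',Wr),('side',Ws)):
    print(nm); p=W[sel(W,(.43,.63),(-.36,-.2),(.008,.1))]; print(' rack',len(p),rect(p),p.max(0))
    np.save('rack_'+nm,p)
# profile along y near x centre
p=np.load('rack_wr.npy')
for x0 in (.505,.525,.545):
  q=p[abs(p[:,0]-x0)<.006]
  print('x',x0,[(round(y,3),round(float(np.median(q[abs(q[:,1]-y)<.003][:,2])),3)) for y in np.arange(-.335,-.2,.006) if (abs(q[:,1]-y)<.003).sum()>2])
# mat,dish from wd & others
for nm,W in (('wd',Wd),('scene',Wc),('side',Ws),('wr',Wr)):
    p=W[sel(W,(.58,.74),(-.15,.01),(.011,.03))]
    if len(p)>20:
        q=p[:,:2];A=np.c_[2*q,np.ones(len(q))];s=np.linalg.lstsq(A,(q**2).sum(1),rcond=None)[0];print(nm,'dish',len(p),rect(p),s[:2],np.sqrt(s[2]+s[0]**2+s[1]**2))
im=F['side0']['p'];m=im.max(2)<60
for nm,W in(('scene0',Wc),('side0',Ws)):
    k=(F[nm]['p'].max(2)<60)&(W[...,2]<.02)&(W[...,0]>.42)&(W[...,0]<.66)&(W[...,1]>.15)&(W[...,1]<.4)
    print('mat',nm,k.sum(),rect(W[k]))
E
```

```text
wd table z 0.0003677259675678083 0.0013618236387427927
   die 2594 [0.4353 0.031  0.0309] rect [0.4348 0.0146] [0.15 0.09] 88.8
   plate 3196 [0.4341 0.0196 0.0606] rect [0.4342 0.0142] [0.1138 0.0649] 88.1
   block 1009 [0.4346 0.0192 0.0904] rect [0.4344 0.0143] [0.0453 0.04  ] 87.9
   punch 460 [0.4344 0.0176 0.1346] rect [0.4345 0.0153] [0.0192 0.02  ] 47.1
   ptop 355 [0.4344 0.0161 0.1392] rect [0.4343 0.015 ] [0.0193 0.0193] 0.6
side table z 3.590206958530453e-05 0.001532442613739069
   die 834 [ 0.4159 -0.0166  0.03  ] rect [0.431  0.0137] [0.1519 0.0898] 88.4
   plate 582 [ 0.4236 -0.0065  0.0599] rect [0.4312 0.0158] [0.1182 0.0651] 88.6
   block 249 [0.4284 0.0078 0.0896] rect [0.4317 0.0155] [0.0476 0.0411] 87.9
   punch 160 [0.4293 0.0101 0.1255] rect [0.4306 0.0137] [0.0182 0.019 ] 34.7
   ptop 60 [0.4301 0.012  0.1372] rect [0.4313 0.0133] [0.0183 0.0174] 21.9
scene table z -0.00039247817282296913 0.001788228753864483
   die 499 [0.4527 0.0407 0.0296] rect [0.4352 0.0184] [0.1492 0.0916] 88.3
   plate 357 [0.4439 0.0326 0.0594] rect [0.4347 0.0162] [0.1192 0.0679] 89.2
[... 2525 characters left out ...]
18434524536), (0.10541215538978577, 0.10503629595041275), 67.08234405517578) [ 0.6642303  -0.07146564] 0.04917682805555622
side dish 295 ((0.6623629927635193, -0.07177993655204773), (0.10578589886426926, 0.105318583548069), 31.62278175354004) [ 0.66094094 -0.07325318] 0.049544032220344265
wr dish 1178 ((0.6650725603103638, -0.08051693439483643), (0.10670163482427597, 0.09376424551010132), 8.662705421447754) [ 0.66415737 -0.07525522] 0.04811030960518132
mat scene0 686 ((0.5428887009620667, 0.28268563747406006), (0.16804182529449463, 0.14874887466430664), 89.95246124267578)
mat side0 1319 ((0.5620650053024292, 0.2775162160396576), (0.19466541707515717, 0.16769735515117645), 0.5145396590232849)
```

```bash
python3 - <<'E'
from h import *
for nm in('wr','side'):
    P=np.load(f'rack_{nm}.npy'); ang=np.deg2rad(81.4)
    rx=-np.array([np.cos(ang),np.sin(ang),0]); ry=np.cross([0,0,1],rx); c35,s35=np.cos(np.deg2rad(35)),np.sin(np.deg2rad(35))
    gz=-s35*rx+c35*np.array([0,0,1]); gx=np.cross(ry,gz); G=np.stack([gx,ry,gz],1)
    print('gx',gx,'gy',ry,'gz',gz)
    o=np.array([.525,-.31,.036]); Q=(P-o)@G
    # ledge plane: between base of slope and lip
    h,e=np.histogram(Q[:,2][(abs(Q[:,1])<80)&(Q[:,0]>-.02)&(Q[:,0]<.014)],bins=np.arange(-.02,.03,.001))
    zl=e[h.argmax()]+.0005; k=abs(Q[:,2]-zl)<.004
    for _ in range(3):
        A=Q[k&(Q[:,0]>-.02)&(Q[:,0]<.012)]; co=np.linalg.lstsq(np.c_[np.ones(len(A)),A[:,:2]],A[:,2],rcond=None)[0]
        k=abs(Q[:,2]-co[0]-Q[:,:2]@co[1:])<.002
    print(nm,'ledge hist',zl,'fit z,dz/dx,dz/dy',co,len(A))
    # groove cross-section
    S=Q[(Q[:,2]>zl+.008)&(Q[:,2]<zl+.042)&(abs(Q[:,1])<.06)]
    print([(int(y*1000),round(1000*float(np.median(S[abs(S[:,1]-y)<.0015][:,0])),1),int((abs(S[:,1]-y)<.0015).sum())) for y in np.arange(-.06,.061,.003) if (abs(S[:,1]-y)<.0015).sum()>2])
    # lands slope along z & y
    L=S[((abs(S[:,1])>.02)&(abs(S[:,1])<.035))]; m=np.median(L[:,0]);L=L[abs(L[:,0]-m)<.003]
    print('land',np.linalg.lstsq(np.c_[np.ones(len(L)),L[:,1:]],L[:,0],rcond=None)[0],len(L))
E
```

```text
gx [-0.12249218 -0.80994181  0.57357644] gy [ 0.98875638 -0.14953534  0.        ] gz [0.08576995 0.56712736 0.81915204]
wr ledge hist -0.0024999999999999853 fit z,dz/dx,dz/dy [-0.0022745  -0.0138645   0.00150353] 1164
[(-60, -67.7, 44), (-56, -61.9, 106), (-53, -61.3, 110), (-50, -61.5, 112), (-47, -59.9, 113), (-44, -58.2, 126), (-41, -62.4, 103), (-38, -64.6, 98), (-35, -60.6, 109), (-32, -64.3, 99), (-29, -63.3, 104), (-26, -62.6, 101), (-23, -63.6, 101), (-20, -62.8, 104), (-17, -63.5, 100), (-14, -63.6, 103), (-11, -60.0, 115), (-8, -60.9, 106), (-5, -63.4, 104), (-2, -60.1, 117), (0, -59.9, 110), (3, -61.0, 114), (6, -60.3, 112), (9, -61.2, 104), (12, -63.6, 102), (15, -63.5, 103), (18, -62.7, 95), (21, -63.9, 103), (24, -65.1, 100), (27, -61.8, 102), (30, -63.7, 103), (33, -62.7, 100), (36, -63.8, 102), (39, -63.2, 98), (42, -55.3, 132), (45, -59.7, 106), (48, -61.0, 110), (51, -66.5, 89), (54, -64.6, 96), (57, -61.1, 110), (60, -62.5, 48)]
land [-0.05004861 -0.00277328 -0.83700094] 121
gx [-0.12249218 -0.80994181  0.57357644] gy [ 0.98875638 -0.14953534  0.        ] gz [0.08576995 0.56712736 0.81915204]
side ledge hist -0.0024999999999999853 fit z,dz/dx,dz/dy [-0.00144319 -0.07875626  0.00136165] 351
[(-60, 5.2, 20), (-56, 6.7, 35), (-53, 6.5, 32), (-50, 5.6, 24), (-47, 2.5, 11), (-44, -1.8, 32), (-41, -2.1, 33), (-38, -2.2, 32), (-35, -2.1, 35), (-32, -2.2, 35), (-29, -2.4, 33), (-26, -1.9, 27), (-23, -2.5, 31), (-20, -2.2, 32), (-17, -2.5, 27), (-14, -2.3, 31), (-11, -4.3, 15), (-8, -7.0, 17), (-5, -10.0, 24), (-2, -9.2, 47), (0, -6.2, 44), (3, -3.6, 49), (6, -1.9, 28), (9, -2.5, 32), (12, -2.5, 30), (15, -2.1, 34), (18, -2.5, 31), (21, -2.4, 33), (24, -2.4, 29), (27, -2.4, 33), (30, -2.3, 30), (33, -2.6, 31), (36, -2.8, 21), (39, -1.9, 53), (42, 2.0, 42), (45, 2.9, 31), (48, 1.5, 21), (51, -3.0, 10), (54, -2.6, 33), (57, -2.6, 27), (60, -2.3, 18)]
land [-0.00243361 -0.00225746  0.01068866] 283
```

```bash
python3 - <<'E'
from h import *
P=np.load('rack_wr.npy'); ang=np.deg2rad(81.4)
rx=-np.array([np.cos(ang),np.sin(ang),0]); ry=np.cross([0,0,1],rx); c35,s35=np.cos(np.deg2rad(35)),np.sin(np.deg2rad(35))
gz=-s35*rx+c35*np.array([0,0,1]); gx=np.cross(ry,gz); G=np.stack([gx,ry,gz],1)
Q=(P-[.525,-.31,.036])@G
S=Q[(Q[:,2]>.006)&(Q[:,2]<.038)&(abs(Q[:,1])<.06)&(Q[:,0]>-.02)&(Q[:,0]<.03)]*1000
for y in np.arange(-20,20,2):
    k=abs(S[:,1]-y)<1
    print(int(y),np.round(np.median(S[k,0]),1),k.sum(),end=' | ')
L=S[(S[:,0]>-8)&(S[:,0]<10)&(((S[:,1]>12)&(S[:,1]<34))|((S[:,1]<-18)&(S[:,1]>-38)))]
m=np.median(L[:,0]);L=L[abs(L[:,0]-m)<3]
print('land',np.linalg.lstsq(np.c_[np.ones(len(L)),L[:,1:]],L[:,0],rcond=None)[0],len(L))
m=np.median(L[:,0])
F=S[(S[:,0]<m-1.5)&(S[:,0]>m-8)&(abs(S[:,1]+4)<13)]
for _ in range(3):
    a=F[F[:,1]<-5] if _==0 else F[F[:,1]<y0-.7]; b=F[F[:,1]>-5] if _==0 else F[F[:,1]>y0+.7]
    ca=np.median(a[:,0]+a[:,1]);cb=np.median(b[:,0]-b[:,1]); y0=(ca-cb)/2; x0=(ca+cb)/2
    print('V bottom y',y0,'x',x0,len(a),len(b))
# two small punches: crest
for lo,hi in((-66,-46),(36,60)):
    k=(S[:,1]>lo)&(S[:,1]<hi)&(S[:,0]>m+2.5); print('punch y',S[k,1].mean(),(S[k,1].min()+S[k,1].max())/2,k.sum(),np.percentile(S[k,0],95))
# footprint by wr, angle via ledge front edge fit
A=S
o=np.array([.525,-.31,.036])+G@np.array([(x0+14.14)/1000,y0/1000,-.0023]); print('groove',o)
E
```

```text
-20 -0.8 14 | -18 -0.7 14 | -16 -1.0 14 | -14 -1.0 15 | -12 -0.9 23 | -10 -3.2 22 | -8 -4.8 16 | -6 -6.7 17 | -4 -8.8 17 | -2 -9.8 21 | 0 -7.6 20 | 2 -5.4 21 | 4 -3.3 19 | 6 -1.9 23 | 8 -1.0 21 | 10 -0.9 13 | 12 -0.9 14 | 14 -1.0 12 | 16 -0.8 15 | 18 -0.9 13 | land [-9.24175441e-01  3.77335522e-04  1.28357785e-03] 284
V bottom y -2.7115462845317344 x -9.882629877201449 38 61
V bottom y -2.666288726288008 x -9.881000534478467 47 52
V bottom y -2.666288726288008 x -9.881000534478467 47 52
punch y -51.83817278633806 -52.94529567670667 90 8.363653624802648
punch y 46.288648137086625 47.305833781460365 69 4.7626187407467375
groove [ 0.52164472 -0.31435523  0.03655881]
```

```bash
cat >> h.py <<'E'
c35,s35=np.cos(np.deg2rad(35)),np.sin(np.deg2rad(35))
ang=np.deg2rad(81.4); RX=-np.array([np.cos(ang),np.sin(ang),0]); GY=np.cross([0,0,1],RX)
GZ=-s35*RX+c35*np.array([0,0,1]); GX=np.cross(GY,GZ)
GO=np.array([.5216,-.3144,.0362])
def tool(y,z): y=np.array(y,float);z=np.array(z,float); return np.stack([np.cross(y,z),y,z],1)
TLAY=tool(GY,-GZ)
DY=np.deg2rad(-1.6); TDIE=tool([np.cos(DY),np.sin(DY),0],[0,0,-1])
DIE=np.array([.4343,.0147,0])
def lay(dx=0,dz=0,h=.080): return GO+GX*dx+GZ*(h+.054+dz)
def st(msg=''):
    s=env.get_state(); print(msg,'t',round(s['time'],2),'tcp',np.round(s['tcp_pos'],4),'F',np.round(s['force'],1),'open',round(s['opening'],4),'gf',np.round(s['gripper_force'],1)); return s
E
python3 - <<'E'
from h import *
T1=quat(TDIE); T2=quat(TLAY); pc=[.4344,.0150]
for nm,p,q in (('pick',[*pc,.174],T1),('up',[*pc,.29],T1),('lay0',lay(.04,.006),T2),('lay',lay(),T2),('mat',[.542,.281,.12],T1),('med',[.4343,.0147,.09],T1),('dish',[.664,-.074,.08],T1)):
    k=kin.inverse_kinematics(p,q); print(nm,None if k is None else np.round(k,2))
env.grip(.045,25)
env.reach([*pc,.25],T1)
print(env.movel([*pc,.174],velocity=.1,stop_force=8)); st('at')
env.grip(0.0,30); s=st('gripped')
c,p,d=cam('wrist'); cv2.imwrite('pics/grip1.png',p)
E
```

```text
pick [-0.89  0.39  0.87  2.27 -0.48  0.67  0.3 ]
up [-1.07  0.11  0.98  2.16 -0.11  0.93 -0.06]
lay0 [-0.6   0.81  1.03  2.   -0.11  0.59  0.17]
lay [-0.64  0.85  1.    2.02 -0.14  0.57  0.12]
mat [-1.1   0.73  0.74  1.88 -0.68  0.8  -0.02]
med [-0.68  0.54  0.62  2.3  -0.69  0.49  0.47]
dish [-0.41  0.83  0.63  1.74 -0.66  0.79  0.52]
False
at t 6.17 tcp [0.4348 0.0147 0.1744] F [-0.1  0.2  0.5] open 0.0449 gf 0.0
gripped t 6.51 tcp [0.4345 0.0151 0.1745] F [-1.5  0.5  5.9] open 0.0191 gf 29.1
```

View pics/grip1.png

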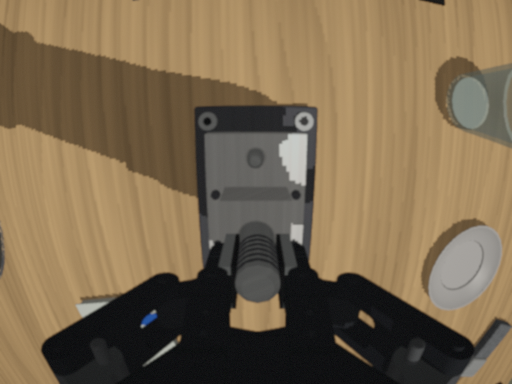

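The picture shows the punch held between the pads at about (258,265), with the guide plate square beneath it. Now I draw it up.

```bash
python3 - <<'E'
from h import *
T2=quat(TLAY); s=env.get_state(); p=np.array(s['tcp_pos'])
print(env.movel(p+[0,0,.06],velocity=.05,stop_force=25)); st('drawn')
env.dwell(.1)
env.movel(p+[0,0,.12],velocity=.12); st('up')
env.reach(lay(.05,.03),T2); st('over rack')
env.movel(lay(.03,.008),velocity=.1); st('near')
c,q,d=cam('side'); cv2.imwrite('pics/near.png',cv2.resize(q[190:350,200:420],None,fx=3,fy=3,interpolation=cv2.INTER_CUBIC))
np.savez('near.npz',d=d,p=q,**{k:np.array(v) for k,v in c.items()})
E
```

```text
False
drawn t 7.92 tcp [0.4344 0.0151 0.2342] F [-0.1 -0.3 -2.7] open 0.0192 gf 29.3
up t 8.67 tcp [0.4341 0.0153 0.294 ] F [ 0.1 -1.3 -1.6] open 0.0191 gf 29.4
over rack t 9.93 tcp [ 0.5298 -0.2612  0.1991] F [ 0.1  0.3 -1.6] open 0.0196 gf 29.3
near t 10.38 tcp [ 0.5299 -0.2578  0.1691] F [-0.4 -0.3 -2.6] open 0.0191 gf 29.3
```

View pics/near.png

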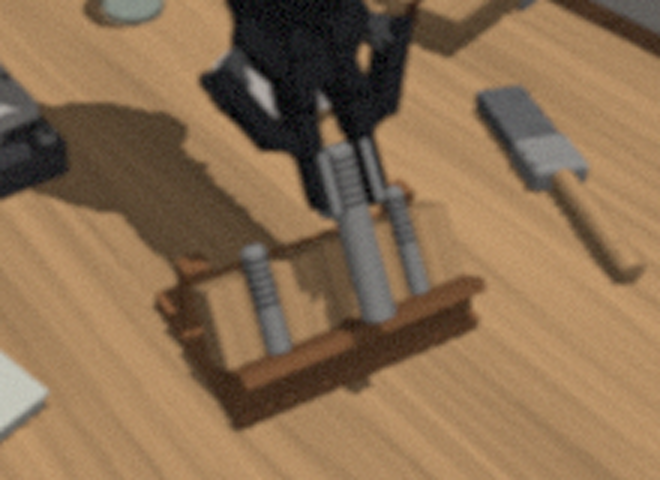

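The crop shows the held punch at (365,240), parallel to the slope but right of the groove at (320,280), partly by parallax. I check this with depth, relative to the groove in the same camera.

```bash
python3 - <<'E'
from h import *
f=np.load('near.npz'); W=points(f,f['d']).reshape(-1,3)
G=np.stack([GX,GY,GZ],1); Q=(W-GO)@G*1000
S=Q[(Q[:,2]>8)&(Q[:,2]<50)&(Q[:,0]>15)&(Q[:,0]<60)&(abs(Q[:,1])<40)]
for z in range(10,50,8):
    k=S[abs(S[:,2]-z)<4]
    if len(k)>5: print(z,len(k),'y',np.round([k[:,1].min(),k[:,1].max(),k[:,1].mean()],1),'x max',k[:,0].max().round(1))
# axis by cylinder fit: circle of r=10 through sections (linear lsq, subtract slope)
k=S; c=np.array([k[:,0].mean()-7,k[:,1].mean()])
from scipy.optimize import least_squares
r=least_squares(lambda v:np.hypot(k[:,0]-v[0]-v[2]*(k[:,2]-30),k[:,1]-v[1]-v[3]*(k[:,2]-30))-10,[c[0],c[1],0,0],loss='soft_l1')
print('axis x,y at z=30, slopes',r.x,np.abs(r.fun).mean())
zz=Q[(abs(Q[:,0]-r.x[0])<12)&(abs(Q[:,1]-r.x[1])<10)&(Q[:,0]>r.x[0]-2)]; print('z min',np.percentile(zz[zz[:,2]>-3][:,2],[0,1,3,5]))
L=Q[(Q[:,2]>8)&(Q[:,2]<40)&(Q[:,0]<5)&(Q[:,0]>-25)&(abs(Q[:,1])<30)]
m=np.median(L[:,0]); print('land',m)
for y in range(-14,10,2): 
    j=abs(L[:,1]-y)<1; print(y,np.round(np.median(L[j,0]),1) if j.sum() else None,j.sum(),end='|')
E
```

```text
10 40 y [-11.8   6.6  -5.1] x max 39.2
18 57 y [-11.9   6.5  -5.3] x max 39.7
26 56 y [-12.    7.4  -4.7] x max 39.2
34 56 y [-12.    5.6  -5.6] x max 40.3
42 59 y [-12.3   7.2  -5.1] x max 39.7
axis x,y at z=30, slopes [ 2.80518024e+01 -1.55452441e+00  7.25797680e-03  7.98032677e-03] 0.6525515110755332
z min [ 6.89333507  8.73235908 10.9884379  13.40232651]
land -7.5955887702791784
-14 -6.3 20|-12 -6.1 16|-10 -8.2 9|-8 -9.8 11|-6 -12.0 9|-4 -13.2 11|-2 -14.3 20|0 -13.6 21|2 -11.6 32|4 -9.8 27|6 -8.3 8|8 None 0|
```

Relative to the groove, in the same camera, the punch axis is at x = 29.6 mm, y = +0.65 mm, tilted less than 0.01 rad. That is good, so I lay it in.

```bash
python3 - <<'E'
from h import *
off=-GY*.0005
env.movel(lay(.004,.005)+off,velocity=.06,stop_force=8); st('a')
print(env.movel(lay(-.004,.005)+off,velocity=.02,stop_force=5)); s=st('x contact')
p=np.array(s['tcp_pos']); print('groove-rel',(p-lay())@np.stack([GX,GY,GZ],1)*1000)
print(env.movel(p-GZ*.013,velocity=.02,stop_force=5)); s=st('z contact')
p=np.array(s['tcp_pos']); print('groove-rel',(p-lay())@np.stack([GX,GY,GZ],1)*1000)
env.dwell(.2); st('held')
c,q,d=cam('side'); np.savez('near.npz',d=d,p=q,**{k:np.array(v) for k,v in c.items()})
W=points(c,d).reshape(-1,3);G=np.stack([GX,GY,GZ],1); Q=(W-GO)@G*1000
from scipy.optimize import least_squares
k=Q[(Q[:,2]>4)&(Q[:,2]<52)&(Q[:,0]>0)&(Q[:,0]<20)&(abs(Q[:,1])<18)]
r=least_squares(lambda v:np.hypot(k[:,0]-v[0]-v[2]*(k[:,2]-30),k[:,1]-v[1]-v[3]*(k[:,2]-30))-10,[0,0,0,0],loss='soft_l1')
print('axis rel groove',r.x[:2]-[-1.6,-2.2],r.x[2:])
E
```

```text
a t 11.01 tcp [ 0.5326 -0.2386  0.1523] F [ 0.4  0.3 -1.8] open 0.0193 gf 29.3
True
x contact t 11.37 tcp [ 0.5326 -0.2347  0.1492] F [ 0.1 -1.4  2.6] open 0.0192 gf 29.6
groove-rel [-1.04171622 -1.07495301  4.72599313]
True
z contact t 11.72 tcp [ 0.5322 -0.237   0.1461] F [-1.6  2.7  6.6] open 0.0193 gf 30.1
groove-rel [-0.94440502 -1.11840558  0.85910856]
held t 11.92 tcp [ 0.5321 -0.237   0.1461] F [0.4 3.3 6.3] open 0.0195 gf 30.1
axis rel groove [ 0.25702736 -0.08614029] [-0.00883634  0.01288138]
```

```bash
python3 - <<'E'
from h import *
from scipy.optimize import least_squares
def chk(m):
    c,d0,d=(lambda t:(t[0],t[1],t[2]))(cam('side')); Q=(points(c,d).reshape(-1,3)-GO)@np.stack([GX,GY,GZ],1)*1000
    k=Q[(Q[:,2]>4)&(Q[:,2]<52)&(Q[:,0]>0)&(Q[:,0]<20)&(abs(Q[:,1])<18)]
    r=least_squares(lambda v:np.hypot(k[:,0]-v[0]-v[2]*(k[:,2]-30),k[:,1]-v[1]-v[3]*(k[:,2]-30))-10,[0,0,0,0],loss='soft_l1')
    print(m,'axis rel groove',r.x[:2]-[-1.6,-2.2],r.x[2:])
    t=Q[(abs(Q[:,0]-0)<12)&(abs(Q[:,1]+2)<9)&(Q[:,2]>60)&(Q[:,2]<115)]; 
    if len(t): print(' top z',np.percentile(t[:,2],[90,97,100]))
env.grip(.026); st('rel'); chk('open little')
env.grip(.045); p=np.array(env.get_state()['tcp_pos'])
env.dwell(.25)
env.movel(p+GZ*.08,velocity=.15); st('back'); chk('released')
env.reach([DIE[0],DIE[1],.26],quat(TDIE)); st('over die')
c,p,d=cam('wrist'); W=wpoints(c,d); np.savez('wd2.npz',W=W,p=p)
def sel(x,y,z): return W[(W[...,0]>x[0])&(W[...,0]<x[1])&(W[...,1]>y[0])&(W[...,1]<y[1])&(W[...,2]>z[0])&(W[...,2]<z[1])]
for lab,z in (('die',(.024,.037)),('plate',(.054,.067)),('block',(.082,.1))):
    q=sel((.36,.51),(-.08,.12),z)
    if len(q)>5: print(lab,len(q),np.round(q.mean(0),4),cv2.minAreaRect(q[:,:2].astype(np.float32)))
E
```

```text
rel t 12.21 tcp [ 0.532  -0.2369  0.1456] F [ 0.4 -0.2  0.6] open 0.0258 gf 0.0
open little axis rel groove [ 0.32974443 -0.10831889] [-0.00635841 -0.00235111]
 top z [ 98.33512766 100.37038968 101.01722557]
back t 13.52 tcp [ 0.5386 -0.1918  0.2112] F [ 0.2 -0.1 -0.1] open 0.0455 gf 0.0
released axis rel groove [ 0.3008637  -0.06703196] [-0.01087872  0.01493849]
 top z [ 98.28006861 100.35767738 100.92409314]
over die t 14.58 tcp [0.4348 0.0141 0.26  ] F [ 0.3 -0.3  0.3] open 0.0448 gf 0.0
die 3728 [0.4343 0.0364 0.0309] ((0.4342588484287262, 0.014156993478536606), (0.14976578950881958, 0.0908258706331253), 88.20390319824219)
plate 5037 [0.4346 0.0219 0.0606] ((0.43415892124176025, 0.014075659215450287), (0.11470024287700653, 0.06475228816270828), 88.359375)
block 2206 [0.4343 0.0159 0.0901] ((0.43425220251083374, 0.014525593258440495), (0.047099992632865906, 0.04020142927765846), 88.3240966796875)
```

```bash
python3 - <<'E'
from h import *
g=np.array([.4342,.0144]); q=quat(TDIE)
env.grip(.07)
env.movel([*g,.20],velocity=.2,rot=q)
print(env.movel([*g,.138],velocity=.08,stop_force=8)); st('at')
env.grip(.0,70); s=st('gripped'); p=np.array(s['tcp_pos'])
print(env.movel(p+[0,0,.012],velocity=.03,stop_force=30)); st('lift12')
env.movel(p+[0,0,.045],velocity=.04,stop_force=30); st('lift45'); env.dwell(.1)
c,p,d=cam('side'); cv2.imwrite('pics/lift.png',cv2.resize(p[120:280,100:320],None,fx=3,fy=3,interpolation=cv2.INTER_CUBIC))
E
```

```text
False
at t 16.38 tcp [0.4345 0.0144 0.1384] F [-0.2  0.5  0.2] open 0.0702 gf 0.0
gripped t 16.76 tcp [0.4342 0.0145 0.1385] F [-3.1  0.2  9.7] open 0.0392 gf 69.2
False
lift12 t 17.32 tcp [0.4341 0.0146 0.1505] F [-0.  -0.1 -3.4] open 0.0386 gf 70.6
lift45 t 18.3 tcp [0.434  0.0146 0.1834] F [-0.3 -0.1 -4.1] open 0.0389 gf 70.6
```

View pics/lift.png

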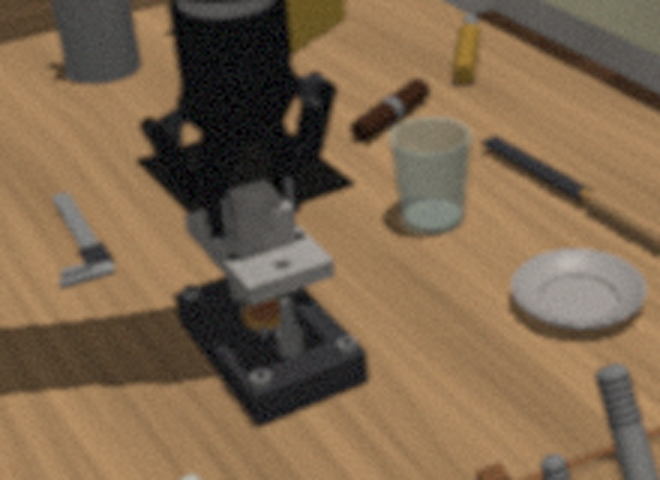

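The crop shows the plate level and clear of the pins at (280,270), with the medal still in the nest at (265,312). Next it goes to the mat.

```bash
python3 - <<'E'
from h import *
q=quat(TDIE); m=np.array([.541,.279])
s=env.get_state(); p=np.array(s['tcp_pos'])
env.movel(p+[0,0,.04],velocity=.12)
env.movel([*m,.22],velocity=.15); st('over mat')
env.movel([*m,.108],velocity=.1,stop_force=15); st('low')
print(env.movel([*m,.090],velocity=.02,stop_force=5)); st('touch')
env.grip(.044); st('rel'); env.grip(.06); env.dwell(.2)
env.movel([*m,.20],velocity=.15)
env.reach([*DIE[:2],.22],q); st('over die')
c,p,d=cam('wrist'); W=wpoints(c,d); cv2.imwrite('pics/medal.png',p)
def sel(x,y,z): return (W[...,0]>x[0])&(W[...,0]<x[1])&(W[...,1]>y[0])&(W[...,1]<y[1])&(W[...,2]>z[0])&(W[...,2]<z[1])
k=sel((.40,.47),(-.02,.05),(.0355,.046)); hsv=cv2.cvtColor(p,cv2.COLOR_BGR2HSV)
print('medal pts',k.sum(),'hsv',np.median(hsv[k],0))
kk=k&(hsv[...,1]>90); Q=W[kk]; print(kk.sum(),Q.mean(0),cv2.minEnclosingCircle(Q[:,:2].astype(np.float32)))
k=sel((.36,.51),(-.08,.12),(.026,.034)); print('die',cv2.minAreaRect(W[k][:,:2].astype(np.float32)))
c,p,d=cam('scene'); W=points(c,d)
k=sel((.46,.62),(.19,.37),(.014,.027)); print('guide plate',k.sum(),W[k].mean(0),cv2.minAreaRect(W[k][:,:2].astype(np.float32)))
E
```

```text
over mat t 20.98 tcp [0.5409 0.2781 0.2201] F [ 0.4  0.6 -4.3] open 0.039 gf 70.7
low t 22.25 tcp [0.5415 0.2791 0.1087] F [ 1.2 -0.6 -3.7] open 0.0386 gf 70.7
True
touch t 22.82 tcp [0.541 0.279 0.098] F [-1.9 -0.6  7. ] open 0.039 gf 71.9
rel t 23.05 tcp [0.5401 0.2789 0.097 ] F [ 0.6 -0.2  0.7] open 0.044 gf 0.0
over die t 25.48 tcp [0.4354 0.0159 0.2201] F [ 0.3  0.3 -0.6] open 0.0599 gf 0.0
medal pts 1253 hsv [ 17. 146.  99.]
1124 [0.43426479 0.01543683 0.04057028] ((0.43385574221611023, 0.013992230407893658), 0.017857195809483528)
die ((0.43399345874786377, 0.014383994042873383), (0.1503124088048935, 0.09062725305557251), 88.03862762451172)
guide plate 619 [0.54893439 0.29072853 0.01876908] ((0.5416048169136047, 0.28124183416366577), (0.1160367801785469, 0.06644494831562042), 88.2713623046875)
```

View pics/medal.png

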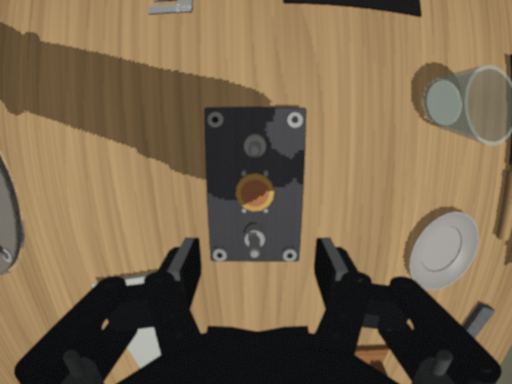

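The picture shows the medal in the nest at (256,192), free towards ±x, and the plate's depth fit is centred on the mat. Now I pick up the medal.

```bash
python3 - <<'E'
from h import *
q=quat(TDIE); m=np.array([.434,.0143])
env.grip(.044,30)
env.movel([*m,.14],velocity=.12,rot=q)
print(env.movel([*m,.1055],velocity=.04,stop_force=4)); st('at')
env.grip(0,35); s=st('grip'); p=np.array(s['tcp_pos'])
env.movel(p+[0,0,.02],velocity=.04); st('lift')
c,im,d=cam('wrist'); cv2.imwrite('pics/m2.png',im[150:,100:412])
E
```

```text
False
at t 27.71 tcp [0.4341 0.0142 0.1056] F [ 1.1 -0.6  0.6] open 0.0438 gf 0.0
grip t 27.98 tcp [0.4341 0.0143 0.1059] F [-1.  -0.7  6. ] open 0.0321 gf 34.1
lift t 28.63 tcp [0.4341 0.0144 0.126 ] F [ 0.3  0.1 -0.8] open 0.0319 gf 34.7
```

View pics/m2.png

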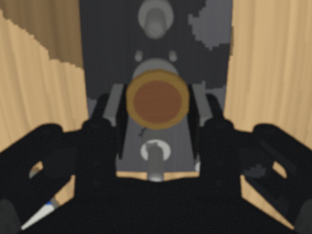

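The crop shows the medal held level between the pads at (157,98), with the nest empty behind it. It goes to the dish.

```bash
python3 - <<'E'
from h import *
m=np.array([.664,-.074]); p=np.array(env.get_state()['tcp_pos'])
env.movel([*p[:2],.18],velocity=.12)
env.movel([*m,.18],velocity=.15); st('over dish')
env.movel([*m,.095],velocity=.08,stop_force=6); st('low')
print(env.movel([*m,.0755],velocity=.015,stop_force=2.5)); s=st('touch')
env.grip(.038); st('rel'); env.dwell(.2)
env.movel([*m,.10],velocity=.04); env.movel([*m,.24],velocity=.15); env.dwell(.3); st('up')
c,im,d=cam('wrist'); cv2.imwrite('pics/end.png',im); W=wpoints(c,d); hsv=cv2.cvtColor(im,cv2.COLOR_BGR2HSV)
k=(np.hypot(W[...,0]-m[0],W[...,1]-m[1])<.06)&(W[...,2]>.0)
b=k&(hsv[...,1]>110)&(hsv[...,0]>8)&(hsv[...,0]<25)&(np.hypot(W[...,0]-m[0],W[...,1]-m[1])<.04); print('medal',b.sum(),W[b].mean(0),'dish',cv2.minEnclosingCircle(W[k&(W[...,2]>.012)][:,:2].astype(np.float32)))
c,im2,d=cam('side'); Q=(points(c,d).reshape(-1,3)-GO)@np.stack([GX,GY,GZ],1)*1000
t=Q[(abs(Q[:,0])<12)&(abs(Q[:,1]+2)<9)&(Q[:,2]>60)&(Q[:,2]<115)]; print('punch top',np.percentile(t[:,2],97),t[:,0].max(),t[:,1].mean())
a=cv2.resize(im,(400,300)); cv2.imwrite('pics/end2.png',np.hstack([a,cv2.resize(im2,(400,300))]))
E
```

```text
over dish t 31.07 tcp [ 0.6635 -0.0737  0.1799] F [-0.9  0.3  0. ] open 0.0321 gf 34.7
low t 32.29 tcp [ 0.6644 -0.0742  0.0956] F [-0.5 -0.  -0.1] open 0.0315 gf 34.7
True
touch t 33.44 tcp [ 0.6639 -0.074   0.0763] F [-0.8  0.2  5.8] open 0.0316 gf 38.2
rel t 33.67 tcp [ 0.6635 -0.0738  0.0756] F [-0.5  0.3  3.7] open 0.0381 gf 1.8
up t 36.02 tcp [ 0.6638 -0.074   0.2394] F [ 0.5  0.5 -0.4] open 0.038 gf 0.0
medal 1434 [ 0.6648656  -0.07173444  0.11159265] dish ((0.6641221046447754, -0.07035921514034271), 0.059914618730545044)
punch top 100.3283406117452 9.633166114195456 -4.147250107968887
```

View pics/end2.png

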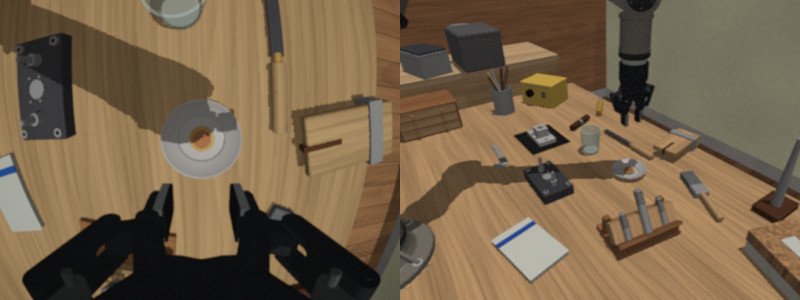

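The left view shows the medal at (203,138) inside the dish. The side view shows the punch in the middle groove at (625,225), the plate on the mat at (541,134) and the bystanders in place. The odd medal z comes from finger pixels in the mask, so I recheck it with a height limit and hand in if it is right.

```bash
python3 - <<'E'
from h import *
c,im,d=cam('wrist'); W=wpoints(c,d); hsv=cv2.cvtColor(im,cv2.COLOR_BGR2HSV)
r=np.hypot(W[...,0]-.664,W[...,1]+.074)
b=(r<.035)&(hsv[...,1]>100)&(W[...,2]<.04); Q=W[b]; print(b.sum(),Q.mean(0),cv2.minEnclosingCircle(Q[:,:2].astype(np.float32)),np.percentile(Q[:,2],[5,50,95]))
if b.sum()>100 and abs(np.median(Q[:,2])-.010)<.004 and np.hypot(*(Q.mean(0)[:2]-[.664,-.074]))<.02: print(job.job_done())
E
```

```text
739 [ 0.66474889 -0.07321693  0.01063056] ((0.6646301746368408, -0.07333765923976898), 0.016445955261588097) [0.00937917 0.01060443 0.01188352]
the job is handed in; nothing more can be done
None
```

The job is handed in at about 36 s of the 72 s allowed: the punch lies in the middle groove, the guide plate is flat on the mat and the medal is flat in the dish, by my own camera checks; the hand-in returned no verdict.

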